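# Level the pouring plate with a wedge

## Robot

A 6-joint arm with a two-finger parallel gripper is mounted at the origin on the work surface. World frame = base frame: x ahead of the robot, y to its left, z up, the work surface at z = 0. Lengths are in m, angles in rad, forces in N, time in s.
With the tool pointing down it reaches from about 0.25 to 0.8 m from the base axis. Payload 8.5 kg.
Tool frame: the origin (TCP) lies at the very end of the fingers, on their centre line; the grasp point (between the pads) lies 19 mm behind it (manip.grasp_offset is the distance from the TCP to the grasp point, in m); z points along the fingers, y is the line along which they close (so a half turn about z gives the same grasp; the last joint's range is limited). The gripper opens to 85 mm and grips with 20 to 120 N. Pads are 22 mm wide; open, the fingers measure 114 mm over their backs; the gripper's body (76 mm by 85 mm) begins 54 mm behind the grasp point. The pads swing forward as they close: fully open they stand 13 mm farther back than shut.
Start: joints at [1.145, 0.238, -0.013, 1.319, 0, 1.571], TCP at [0.217, 0.478, 0.231] pointing down, gripper open.
Joint ranges: [-2.66, 2.66], [-1.03, 1.9], [-1.14, 1.46], [-1.82, 2.27], [-1.45, 1.34], [-3.14, 3.14]. Speed limits (rad/s): [2.22, 2.22, 2.79, 3.14, 3.14, 3.14].

## Interface

Orientations are given as [roll, pitch, yaw] about the fixed x, y, z axes, in that order (R = Rz(yaw) Ry(pitch) Rx(roll)).
In Python, from rig import manip gives the robot as it stands.
- The arm moves only by the shell command python3 -m crank 'ROWS'. ROWS is JSON, a list of rows, each a list of 5 numbers: the gripper's target within -1 to 1 (fully open at 1, half-way at 0, shut at -1), then the shift along the tool's x, y, z in mm, then the turn about the tool's z in degrees. In form: [[gripper, tx, ty, tz, yaw], ...]. A call has 1 to 10 rows; each row shifts and turns the commanded pose from where the row before left it, along the tool's axes as they then stand; what a row does not reach is not made up. A row lasts 1/12 s, in which the tool goes at most 41.7 mm and 7.16 degrees, less where a joint would pass 70% of its speed; a pose out of reach is approached as far as the arm can. A call is refused whole if a number of a shift passes 41.7 or a number of a turn 7.16, either way. A call with a gripper value outside its range is refused whole. The fingers move at their own pace and stop on an object; the grip force is fixed at half the most. Time passes only in rows, so rows that do not move let the fingers close. It gives the time, the measured TCP pose, the force, the opening and the grip force at its end, in the units of the state.
- manip.get_state(): the state, without advancing time (a new reading comes with each control period).
- manip.read_camera(name): name is "scene" or "top" or "wrist"; returns the picture (400x640x3 uint8, red, green, blue); there is no depth.
- manip.camera_params(name): a dict with "fovy" (degrees; the focal length in pixels is half the picture's height over the tangent of half this angle, whatever the lens; pixels are square), "cx", "cy" (the principal point, pixels), "k1" (the pictures are not rectified: a ray, as slopes to the right and down, at radius r is drawn at 1 + k1 r^2 times it, then the intrinsics apply), "rvec" (rotation vector, rad) and "tvec" (3), from world to camera coordinates, as OpenCV has them; the wrist camera has in their place "T_tool_cam" (4x4, takes a point from camera to tool coordinates, whose origin is the TCP and whose axes are the flange's). Camera axes: x right, y down, z forward; pixel columns grow to the right and rows downward; lengths in m; the calibration is good to about 2 mm. A picture is of the moment at which its call begins: read the wrist's pose just before it. camera_params takes no time and is no camera call.
- manip.sign_off(): hands the job in; it is judged then, once.
The state is a dict: "time": time; "joints": joint angles; "qd": joint speeds; "effort": joint torques, N m; "ee_pos": TCP position; "tool_rot": TCP orientation; "ft_force": force on the tool from outside, world axes, zero at the start; "wrist_torque": the same for the moment, N m; "gripper_width": finger opening in m; "finger_force": force on a finger pad.
Only numpy, scipy, OpenCV 4.12 (cv2) and the standard library are available. Lean on these libraries where they do the work, as an engineer would, in place of code of your own. Each camera call takes 0.05 s, during which the arm holds its last target. There are 200 camera calls.

## Task

The stone plate on which the duplicating flask is to be filled stands low at one of its two corners nearest the robot, where its rubber pad has gone flat. Take the tapered beech wedge, slide it thin end first under that low corner and ease it in until both bubbles of the cross level on the plate sit centred between their lines; stop there without forcing the wedge on past level, then let go and leave it in place. Do not shift or lean on the plate, and leave all other things as they stand.

Things in the scene. Friction and masses are not known exactly. Their poses are not given: they have to be found in the camera images.
- plate: Stone plate, 240 (its x) by 300 (its y) by 20 mm, 3.5 kg, loose on four black rubber pads 22 mm across, centred (plate frame) at x = 95 and -35, y = 75 and -75 mm. Origin: centre of the underside; x points away from the robot (within 15 degrees), z up. Three pads are equal, 14.5 to 17.5 mm high (differs by run); one front (-x) pad is 3.5 to 5 mm lower, so that front corner hangs low.
- front_left (a point): Point on the lower front edge of the plate, 28 mm from its left (+y) side edge: plate frame (-120, 122, 0) mm. If this corner is the low one, it starts 5 to 11 mm above the bench, clearly lower than its twin, and the wedge goes in best here along the plate's x: the strip from the side edge to 60 mm inside it is free of pads.
- front_right (a point): The same point by the right (-y) side edge: plate frame (-120, -122, 0) mm. Pushed up by the wedge, the low corner rises with little force (some 6 N between wedge and plate) until the plate is level and seated on its good pads; 3 mm of travel further the force is three times that and the plate is shoved away.
- level: Cross level, aluminium block 88 by 88 by 20 mm, loose on the plate behind the flask, its x within 20 degrees of the plate's x. Origin: centre of the underside, z up. On top two pale tube vials: one along its x (30 mm to the +y side of the middle), one along its y (30 mm to the -x side), each with two black lines 16 mm apart and a 12 mm bubble: centred, it has 2 mm to spare to either line.
- bubble_x (a point): Centre of the bubble in the vial along the level's x. It floats to the higher end, 7.9 mm from the middle for each degree of tilt of the level's x, and stops at 9 mm; it lags by about half a second.
- mark_x (a point): Middle between the two lines of that vial, level frame (0, 30, 20.8) mm; this bubble is centred when its centre is over it.
- bubble_y (a point): Centre of the bubble in the vial along the level's y; the same for the tilt of the level's y. At the start both bubbles are far off, on the sides away from the low corner.
- mark_y (a point): Middle between the two lines of the vial along y, level frame (-30, 0, 20.8) mm.
- wedge: Beech wedge, plain taper, 110 mm long (x), 36 mm wide (y), flat underside, 3 mm thick at the thin end (+x) rising evenly to 22 mm at the heel (-x), 50 g; it lies on the bench beside the plate, left or right. Origin: centre of the underside. With the plate level 25 to 45 mm of the heel stay outside the plate's edge.
- wedge_tip (a point): Middle of the wedge's thin end, at its underside (55 mm from the wedge's origin along its x).
- packer: Flat beech packer of equal length and width (110 by 36 mm) but 18 mm thick all along; not needed. Origin: centre of the underside.
- flask: Grey round duplicating flask, 80 mm across, 52 mm high, loose on the plate near the middle of its front edge. Origin: centre of the underside.
- cast: Plaster dental model, about 62 by 66 by 28 mm, on the bench right of the plate. Origin: centre of the underside.
- bowl: Black rubber mixing bowl, 120 mm across, 70 mm high, left of the plate. Origin: centre of the underside.
- mug: Clay-coloured mug, 80 mm across, 92 mm high, at the right. Origin: centre of the underside.
- spatula: Plaster spatula, 170 mm long, flat on the bench in front of the robot's base. Origin: its middle.
- bur_block: Wooden block with steel burs, 100 by 70 by 56 mm, at the left. Origin: centre of the underside.
Not all that is in view belongs to the job. What is shaped like the flask but purple or turquoise is not meant.

How it is judged:
By the outcome, as a careful person would: the job done as asked, in the order asked, and still so for the second after the job is handed in, with the robot touching nothing.
It also fails if it takes over 72 s, if anything falls off the work surface, if the arm or the gripper's body presses on something with over 40 N, if the wrist force passes 120 N, or if a joint passes its speed limit or range.

## Working session

There is one attempt and no reset: what is moved stays moved. The work goes in short steps, Python scripts to look and compute and a shell command to move; the robot and the scene stay as the last step left them, time stands still between calls to the robot, and variables do not carry over. Pictures are saved under pics/ and viewed, at most 10 in all, crops included, and the job is handed in when it is done.

```bash
ls; mkdir -p pics; cat > h.py <<'E'
import numpy as np, cv2
from rig import manip
from scipy.spatial.transform import Rotation as R
def cam(n,st=None):
    p=manip.camera_params(n); f=200/np.tan(np.radians(p['fovy'])/2)
    if 'rvec' in p:
        Rm=R.from_rotvec(np.ravel(p['rvec'])).as_matrix(); t=np.ravel(p['tvec'])
        Rc=Rm.T; c=-Rm.T@t
    else:
        st=st or manip.get_state(); Rt=R.from_euler('xyz',st['tool_rot']).as_matrix() if np.size(st['tool_rot'])==3 else None
        T=np.array(p['T_tool_cam']); Rc=Rt@T[:3,:3]; c=Rt@T[:3,3]+np.array(st['ee_pos'])
    return p,f,Rc,c
def ray(C,u,v):
    p,f,Rc,c=C; d=np.array([(u-p['cx'])/f,(v-p['cy'])/f]); s=d.copy()
    for _ in range(20): s=d/(1+p['k1']*(s@s))
    return c,Rc@np.array([s[0],s[1],1])
def plane(C,u,v,z):
    c,d=ray(C,u,v); return c+d*(z-c[2])/d[2]
def proj(C,P):
    p,f,Rc,c=C; q=Rc.T@(np.array(P)-c); s=q[:2]/q[2]; s=s*(1+p['k1']*(s@s)); return s*f+[p['cx'],p['cy']]
def shot(n,name):
    st=manip.get_state(); im=manip.read_camera(n); cv2.imwrite(f'pics/{name}.png',im[...,::-1]); np.save(f'pics/{name}.npy',im)
    return im,cam(n,st)
E
python3 - <<'E'
from h import *
print(manip.get_state())
for n in('top','scene','wrist'): print(n,{k:np.round(v,3).tolist() for k,v in manip.camera_params(n).items()})
shot('top','top0'); shot('scene','scene0')
E
```

```text
pics
{'time': 0.0, 'joints': array([ 1.14501004e+00,  2.38821606e-01, -1.42652611e-02,  1.31919162e+00,
        4.24838475e-05,  1.57082335e+00]), 'qd': array([-0.0010953 , -0.00100245,  0.00081396,  0.00027808, -0.00011047,
        0.00085822]), 'effort': array([ 1.40404911e-03, -5.38777971e+01,  3.46436155e+01,  1.83682598e-02,
       -2.21322421e-04, -4.08092239e-05]), 'ee_pos': array([0.21666052, 0.47775105, 0.23065192]), 'tool_rot': array([-3.14011049e+00, -4.24437470e-05,  2.71577927e+00]), 'ft_force': array([-0.15695569,  1.33938179, -0.12828636]), 'wrist_torque': array([-0.0039322 ,  0.02442043,  0.00689562]), 'finger_force': 0.0, 'gripper_width': 0.08539144892355828}
top {'fovy': 42.163, 'cx': 322.255, 'cy': 206.398, 'k1': -0.05, 'rvec': [2.144, -2.127, 0.162], 'tvec': [-0.018, 0.57, 1.397]}
scene {'fovy': 45.571, 'cx': 317.203, 'cy': 207.738, 'k1': -0.047, 'rvec': [2.388, 1.01, -0.306], 'tvec': [-0.398, -0.286, 1.925]}
wrist {'fovy': 69.328, 'cx': 321.79, 'cy': 196.44, 'k1': 0.013, 'T_tool_cam': [[0.001, -0.964, -0.265, 0.067], [1.0, 0.001, 0.0, 0.0], [-0.0, -0.265, 0.964, -0.143], [0.0, 0.0, 0.0, 1.0]]}
```

View pics/top0.png

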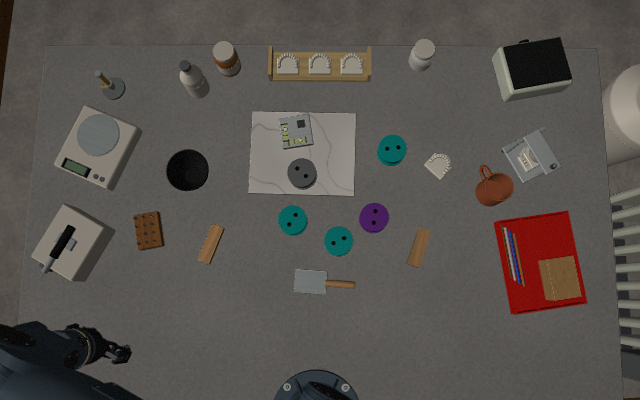

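View pics/scene0.png

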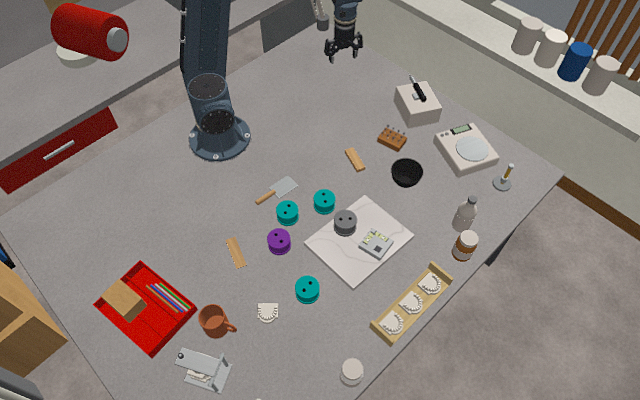

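The top view shows the plate at px (302,153), flask (302,173), level (296,131), and beech pieces at (210,244) on the left and (418,247) on the right. I'll enlarge them in a montage to tell the wedge from the packer.

```bash
python3 - <<'E'
from h import *
t=cv2.imread('pics/top0.png'); s=cv2.imread('pics/scene0.png')
def c(im,u,v,w): return cv2.resize(im[v-w:v+w,u-w:u+w],(260,260),interpolation=cv2.INTER_CUBIC)
a=np.hstack([c(t,210,244,26),c(t,418,247,26),c(t,296,131,26)])
b=np.hstack([c(s,355,159,26),c(s,236,252,26),c(s,376,242,26)])
cv2.imwrite('pics/m1.png',np.vstack([a,b]))
C=cam('top')
for n,(u,v) in dict(left=(210,244),right=(418,247),pFL=(250,194),pFR=(355,194),pBL=(249,112),pBR=(356,113)).items(): print(n,plane(C,u,v,.035 if n[0]=='p' else .015).round(3))
im=cv2.cvtColor(t,cv2.COLOR_BGR2HSV)
m=cv2.inRange(im,(5,90,90),(22,255,255))
n,l,st,ce=cv2.connectedComponentsWithStats(m)
for i in range(1,n):
    if st[i,4]>150:
        r=cv2.minAreaRect(np.argwhere(l==i)[:,::-1].astype(np.float32)); print(st[i,4],r,[plane(C,*q,.01).round(3).tolist() for q in cv2.boxPoints(r)])
E
```

```text
left [0.465 0.302 0.015]
right [ 0.461 -0.283  0.015]
pFL [0.605 0.19  0.035]
pFR [ 0.607 -0.105  0.035]
pBL [0.846 0.201 0.035]
pBR [ 0.845 -0.108  0.035]
1381 ((321.5, 63.0), (34.0, 97.0), 90.0) [[1.064, 0.14, 0.01], [1.065, -0.153, 0.01], [0.957, -0.152, 0.01], [0.955, 0.137, 0.01]]
791 ((494.57696533203125, 186.61538696289062), (37.06595230102539, 37.45818328857422), 11.309932708740234) [[0.593, -0.443, 0.01], [0.701, -0.469, 0.01], [0.681, -0.574, 0.01], [0.573, -0.547, 0.01]]
178 ((154.77455139160156, 228.53465270996094), (32.92038345336914, 7.602859973907471), 81.25383758544922) [[0.553, 0.484, 0.01], [0.556, 0.463, 0.01], [0.463, 0.443, 0.01], [0.46, 0.464, 0.01]]
477 ((210.0295867919922, 243.42898559570312), (12.2307710647583, 39.076927185058594), 22.61986541748047) [[0.422, 0.339, 0.01], [0.525, 0.3, 0.01], [0.512, 0.268, 0.01], [0.41, 0.306, 0.01]]
490 ((418.800048828125, 247.09999084472656), (12.965337753295898, 38.263553619384766), 18.434947967529297) [[0.416, -0.251, 0.01], [0.519, -0.287, 0.01], [0.507, -0.321, 0.01], [0.405, -0.285, 0.01]]
1544 ((559.3922729492188, 278.0399169921875), (43.510433197021484, 36.71193313598633), 79.11447143554688) [[0.426, -0.621, 0.01], [0.446, -0.725, 0.01], [0.327, -0.742, 0.01], [0.308, -0.638, 0.01]]
166 ((339.4505310058594, 283.99505615234375), (29.55260467529297, 5.6717119216918945), 5.710592269897461) [[0.353, -0.021, 0.01], [0.368, -0.023, 0.01], [0.361, -0.105, 0.01], [0.345, -0.103, 0.01]]
```

View pics/m1.png

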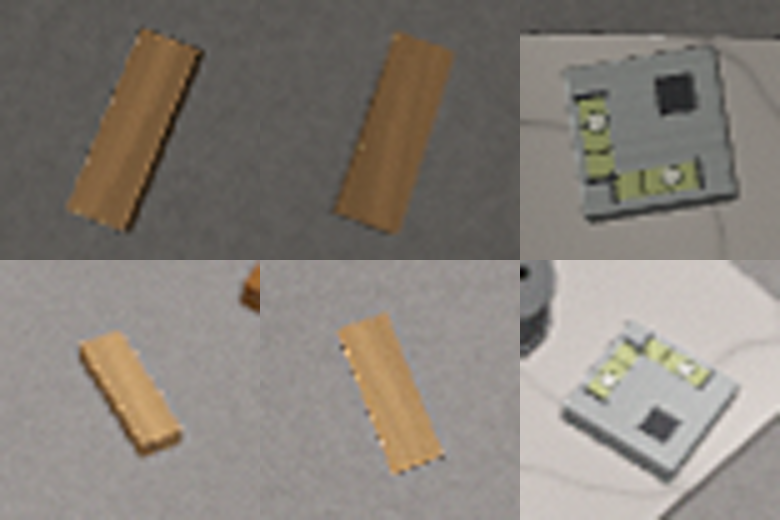

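The left piece shows a full-thickness far end, so it is the packer. The right one at (418,247) is the wedge, thin end away from the robot. The bubbles sit at the far (+x) and right (−y) sides, so the low corner is front_left. I'm moving above the wedge heel now.

```bash
python3 -m crank '[[1,-22.2,-32,0,-5],[1,-22.2,-32,0,0],[1,-22.2,-32,0,0],[1,-22.2,-32,0,0],[1,-22.2,-32,0,0],[1,-22.2,-32,0,0],[1,-22.2,-32,0,0],[1,-22.2,-32,0,0],[1,-22.2,-32,0,0],[1,-22.2,-32,0,0]]'
python3 -m crank '[[1,-22.2,-32,0,0],[1,-22.2,-32,0,0],[1,-22.2,-32,0,0],[1,-22.2,-32,0,0],[1,-22.2,-32,0,0],[1,-22.2,-32,0,0],[1,-22.2,-32,0,0],[1,-22.2,-32,0,0],[1,-22.2,-32,0,0],[1,-22.2,-32,0,0]]'
python3 -m crank '[[1,0,0,0,0],[1,0,0,0,0]]'
python3 - <<'E'
from h import *
im,C=shot('wrist','w1')
h=cv2.cvtColor(im,cv2.COLOR_RGB2HSV); m=cv2.inRange(h,(5,70,60),(24,255,255))
n,l,st,ce=cv2.connectedComponentsWithStats(m); print(st[1:][st[1:,4]>300])
E
```

```text
time: 0.93
ee_pos: [0.3164, 0.1, 0.2313]
tool_rot: [3.141, 0.0, 2.804]
ft_force: [1.7, -0.7, -0.2]
gripper_width: 0.0855
finger_force: 0.0
time: 1.77
ee_pos: [0.4196, -0.2759, 0.231]
tool_rot: [3.141, -0.0, 2.803]
ft_force: [1.0, 0.0, 0.6]
gripper_width: 0.0851
finger_force: 0.0
time: 1.93
ee_pos: [0.4196, -0.2754, 0.2303]
tool_rot: [3.141, -0.002, 2.8]
ft_force: [0.0, -0.4, 0.4]
gripper_width: 0.0856
finger_force: 0.0
[[ 441   42   80   35 1297]
 [ 312  162   29   79 2127]
 [   0  192   78  116 5287]
 [  81  200   74   92  796]
 [ 226  317   32   25  419]]
```

View pics/w1.png

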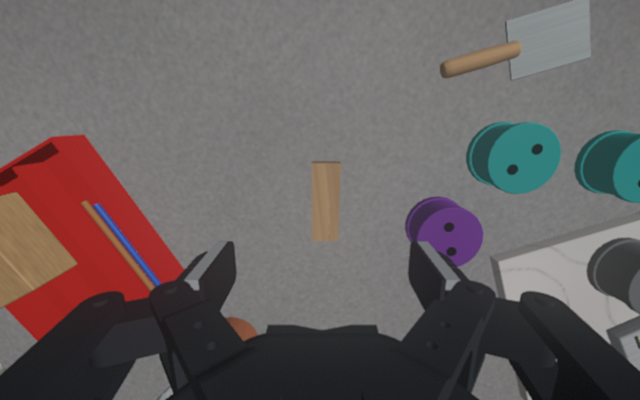

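The wedge lies at px (312–341, 162–241), with its dark heel face at the top (row 162, robot side) and the thin end at row 241. I'll work out the grasp.

```bash
cat > e.py <<'E'
from h import *
im=np.load('pics/w1.npy'); 
st=manip.get_state(); C=cam('wrist',st)
h=cv2.cvtColor(im,cv2.COLOR_RGB2HSV); m=cv2.inRange(h,(5,70,60),(24,255,255))
n,l,s,ce=cv2.connectedComponentsWithStats(m); i=l[200,326]
r=cv2.boxPoints(cv2.minAreaRect(np.argwhere(l==i)[:,::-1].astype(np.float32)))
r=r[np.argsort(r[:,1])]; print(r)
H=[plane(C,*q,.022) for q in r[:2]]; T=[plane(C,*q,.003) for q in r[2:]]
hm=sum(H)/2; tm=sum(T)/2; d=tm-hm; print('heel',hm,'tip',tm,'len',np.linalg.norm(d[:2]),'w',np.linalg.norm(H[0]-H[1]),np.linalg.norm(T[0]-T[1]),'yaw',np.degrees(np.arctan2(d[1],d[0])))
g=hm+.014*d/np.linalg.norm(d)
Rt=R.from_euler('xyz',st['tool_rot']).as_matrix(); print(st['ee_pos'],np.degrees(st['tool_rot']),'shift tool mm',1000*Rt.T@(np.r_[g[:2],.002]-st['ee_pos']))
E
python3 e.py
```

```text
[[312. 162.]
 [340. 162.]
 [340. 240.]
 [312. 240.]]
heel [ 0.40724684 -0.26413868  0.022     ] tip [ 0.51242899 -0.30047639  0.003     ] len 0.11128213570067774 w 0.03416778759109501 0.03877429467752356 yaw -19.058708387016225
[ 0.41930504 -0.27413539  0.230536  ] [ 1.79968219e+02 -1.06268952e-01  1.60508895e+02] shift tool mm [  0.47891207   5.37787151 228.54030316]
```

```bash
python3 - <<'E'
from h import *
im=np.load('pics/w1.npy').astype(float)
for r in list(range(158,168))+[200]+list(range(228,246,2)):
    g=im[r,300:352,0]-im[r,300:352,2]; s=np.clip((g-8)/(np.median(g[20:30])-8),0,1); print(r,round(s.sum(),1),im[r,326].astype(int))
c=im.astype(np.uint8)[140:260,270:380,::-1]; s=cv2.imread('pics/scene0.png')[225:280,210:265]; t=cv2.imread('pics/top0.png')[222:272,393:443]
cv2.imwrite('pics/m2.png',np.hstack([cv2.resize(x,(260,300),interpolation=cv2.INTER_CUBIC) for x in (c,s,t)]))
E
```

```text
158 48.8 [122 121 120]
159 49.7 [123 121 121]
160 51.4 [120 118 117]
161 23.8 [107 100  94]
162 26.5 [115  97  78]
163 27.7 [134 112  87]
164 28.8 [144 120  93]
165 28.3 [146 121  94]
166 27.9 [145 121  93]
167 27.9 [145 120  93]
200 26.5 [156 130 101]
228 26.0 [152 126  99]
230 25.9 [152 126  98]
232 25.8 [152 126  98]
234 25.8 [151 126  98]
236 25.9 [151 126  98]
238 25.9 [151 126  98]
240 25.4 [149 126 101]
242 45.2 [128 126 125]
244 51.8 [124 122 121]
```

View pics/m2.png

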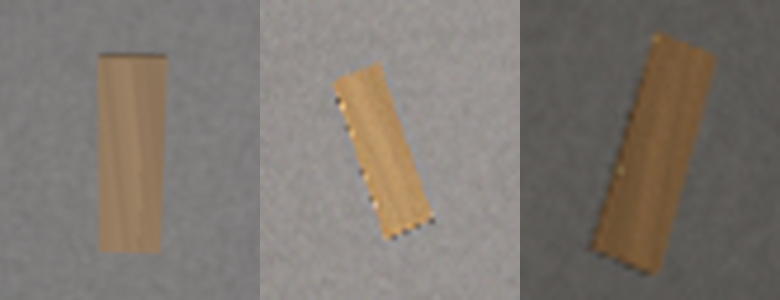

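The wide end with the dark face is at the top, so the heel is toward the robot, as assumed. Descending and gripping.

```bash
python3 -m crank '[[1,0,5.5,35,0.5],[1,0,0,38,0],[1,0,0,38,0],[1,0,0,38,0],[1,0,0,33,0],[1,0,0,25,0],[1,0.5,0,14,0],[1,0,0,7,0],[1,0,0,0,0],[1,0,0,0,0]]'
python3 -m crank '[[-0.2,0,0,0,0],[-0.4,0,0,0,0],[-0.6,0,0,0,0],[-0.6,0,0,0,0],[-0.6,0,0,0,0],[-0.6,0,0,0,0],[-0.6,0,0,0,0]]'
```

```text
time: 2.82
ee_pos: [0.4214, -0.268, 0.0041]
tool_rot: [-3.141, 0.0, 2.795]
ft_force: [-0.2, 0.7, 0.7]
gripper_width: 0.0854
finger_force: 0.0
time: 3.4
ee_pos: [0.4215, -0.2689, 0.0043]
tool_rot: [-3.141, 0.001, 2.794]
ft_force: [-1.1, 0.9, 7.9]
gripper_width: 0.0345
finger_force: 59.4
```

```bash
python3 -m crank '[[-0.6,0,0,-15,0],[-0.6,0,0,-30,0],[-0.6,0,0,-35,0],[-0.6,0,0,-30,0],[-0.6,0,0,0,0]]'
python3 - <<'E'
from h import *
im=np.load('pics/top0.npy'); C=cam('top')
g=cv2.cvtColor(im,cv2.COLOR_RGB2GRAY); print(g[180,265],g[180,235],g[150,340],g[205,300])
m=((g>115).astype(np.uint8)); n,l,s,ce=cv2.connectedComponentsWithStats(m); i=l[180,265]; print(s[i])
c,_=cv2.findContours((l==i).astype(np.uint8),cv2.RETR_EXTERNAL,cv2.CHAIN_APPROX_NONE); c=max(c,key=len)[:,0].astype(float)
x0,y0,w,h=s[i,:4]
def line(sel,zs):
    P=np.array([plane(C,*q,zs)[:2] for q in c[sel]]); v=cv2.fitLine(P.astype(np.float32),cv2.DIST_HUBER,0,.01,.01).ravel(); return v
cx,cy=x0+w/2,y0+h/2; z=.035
E={}
inx=(abs(c[:,0]-cx)<.4*w); iny=abs(c[:,1]-cy)<.38*h
for k,sel in dict(front=inx&(c[:,1]>cy+.4*h),back=inx&(c[:,1]<cy-.4*h)&(c[:,0]>x0+5),left=iny&(c[:,0]<cx-.4*w),right=iny&(c[:,0]>cx+.4*w)).items():
    v=line(sel,z); E[k]=v; print(k,sel.sum(),v.round(4),np.degrees(np.arctan2(v[1],v[0])).round(2))
def X(a,b):
    t=np.linalg.solve(np.c_[a[:2],-b[:2]],b[2:]-a[2:]); return a[2:]+t[0]*a[:2]
q={a+b:X(E[a],E[b]) for a in('front','back') for b in('left','right')}
for k in q: print(k,q[k].round(4))
print('front len',np.linalg.norm(q['frontleft']-q['frontright']),'side',np.linalg.norm(q['frontleft']-q['backleft']))
E
```

```text
time: 3.82
ee_pos: [0.4237, -0.2702, 0.1189]
tool_rot: [-3.14, 0.008, 2.794]
ft_force: [0.2, -1.4, -0.8]
gripper_width: 0.0345
finger_force: 60.1
133 87 139 91
[ 248  111  108   85 7452]
front 87 [0.0147 0.9999 0.6077 0.0311] 89.16
back 105 [0.0165 0.9999 0.8458 0.0644] 89.06
left 64 [ 0.9998 -0.0205  0.7229  0.1931] -1.18
right 64 [ 0.9996 -0.0287  0.7089 -0.1012] -1.64
frontleft [0.6102 0.1954]
frontright [ 0.6058 -0.0982]
backleft [0.8478 0.1906]
backright [ 0.843 -0.105]
front len 0.2936985 side 0.23772712
```

```bash
python3 -m crank '[[-0.6,0,0,0,-6.3],[-0.6,0,0,0,-6.3],[-0.6,0,0,0,-6.2],[-0.6,-5.6,37,0,0],[-0.6,-5.6,37,0,0],[-0.6,-5.6,37,0,0],[-0.6,-5.6,37,0,0],[-0.6,-5.6,37,0,0],[-0.6,-5.6,37,0,0],[-0.6,-5.6,37,0,0]]'
python3 -m crank '[[-0.6,-5.6,37,0,0],[-0.6,-5.6,37,0,0],[-0.6,-5.6,37,0,0],[-0.6,-5.6,37,0,0],[-0.6,-5.6,36,0,0],[-0.6,0,0,0,0],[-0.6,0,0,0,0]]'
python3 - <<'E'
from h import *
im,C=shot('wrist','w2')
print(manip.get_state()['ee_pos'])
for P in [(.609,.170,.008),(.6102,.1954,.028),(.596,.172,.115)]: print(P,proj(C,P).round(0))
E
```

```text
time: 4.65
ee_pos: [0.4651, -0.0085, 0.1132]
tool_rot: [-3.141, 0.0, 3.122]
ft_force: [1.0, -0.4, -0.8]
gripper_width: 0.0345
finger_force: 60.2
time: 5.23
ee_pos: [0.4966, 0.1749, 0.1127]
tool_rot: [-3.141, -0.001, 3.126]
ft_force: [-0.6, 0.7, -0.9]
gripper_width: 0.0347
finger_force: 60.2
[0.49626194 0.17353532 0.11275468]
(0.609, 0.17, 0.008) [318. 305.]
(0.6102, 0.1954, 0.028) [346. 320.]
(0.596, 0.172, 0.115) [319. 396.]
```

View pics/w2.png

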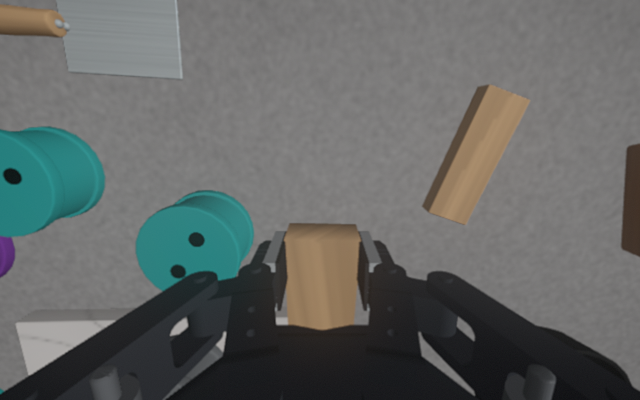

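The wedge is held straight in the hand, heel edge at row 225. The turquoise flask at (195,240) is clear to the left and the packer at (475,155) to the right. Lowering it in front of the corner.

```bash
python3 -m crank '[[-0.6,0,-1.5,25,0],[-0.6,0,0,30,0],[-0.6,0,0,25,0],[-0.6,0,0,15,0],[-0.6,0,0,8,0],[-0.6,0,0,3,0],[-0.6,0,0,0,0],[-0.6,0,0,0,0]]'
python3 -m crank '[[-0.6,0,0,1,0],[-0.6,0,0,0,0],[-0.6,0,0,0,0]]'
python3 - <<'E'
from h import *
st=manip.get_state(); print(st['ee_pos'],st['ft_force'])
s,C=shot('scene','s2'); t,_=shot('top','t2')
u,v=proj(C,(.61,.172,.02)).astype(int); print(u,v)
a=cv2.resize(s[v-40:v+30,u-45:u+45],(540,420),interpolation=cv2.INTER_CUBIC)
cv2.imwrite('pics/m3.png',a[...,::-1])
E
```

```text
time: 5.95
ee_pos: [0.4974, 0.1714, 0.0081]
tool_rot: [3.141, 0.001, 3.122]
ft_force: [0.5, 0.1, -0.9]
gripper_width: 0.0343
finger_force: 60.2
time: 6.2
ee_pos: [0.4972, 0.1718, 0.007]
tool_rot: [3.141, 0.001, 3.123]
ft_force: [0.4, 0.2, -0.6]
gripper_width: 0.0343
finger_force: 60.2
[0.49717899 0.17181717 0.00695019] [ 0.37071652  0.17615881 -0.6389964 ]
358 199
```

View pics/m3.png

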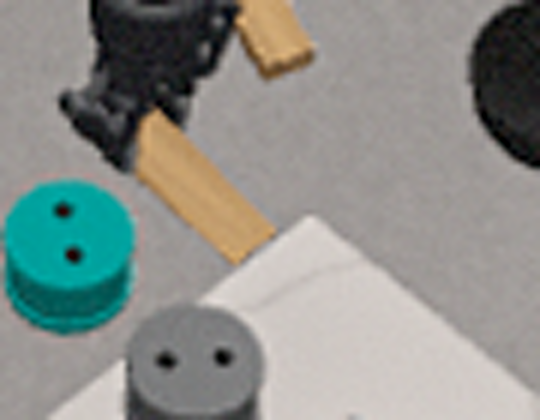

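```bash
python3 -m crank '[[-0.6,0,0,1,0],[-0.6,0,0,0.7,0],[-0.6,0,0,0,0],[-0.6,0,0,0,0]]'
python3 -m crank '[[-0.6,-6,0,0,0],[-0.6,-6,0,0,0],[-0.6,-6,0,0,0],[-0.6,-5,0,0,0],[-0.6,-3,0,0,0],[-0.6,0,0,0,0]]'
python3 - <<'E'
from h import *
t=np.load('pics/t2.npy'); C=cam('top')
h=cv2.cvtColor(t,cv2.COLOR_RGB2HSV)[105:155,270:320]
print('hsv vial',h[26-2+22-5,26-11+5-0] )
a=t[108:156,272:320]; cv2.imwrite('pics/lv.png',cv2.resize(a[...,::-1],(576,576),interpolation=cv2.INTER_CUBIC))
E
```

```text
time: 6.63
ee_pos: [0.4967, 0.1717, 0.0045]
tool_rot: [-3.141, -0.0, 3.123]
ft_force: [-1.1, 0.6, -0.4]
gripper_width: 0.0348
finger_force: 60.2
time: 7.13
ee_pos: [0.5238, 0.1711, 0.0045]
tool_rot: [-3.142, 0.0, 3.122]
ft_force: [-0.3, -0.5, -0.7]
gripper_width: 0.0347
finger_force: 60.2
hsv vial [ 70   6 128]
```

View pics/lv.png

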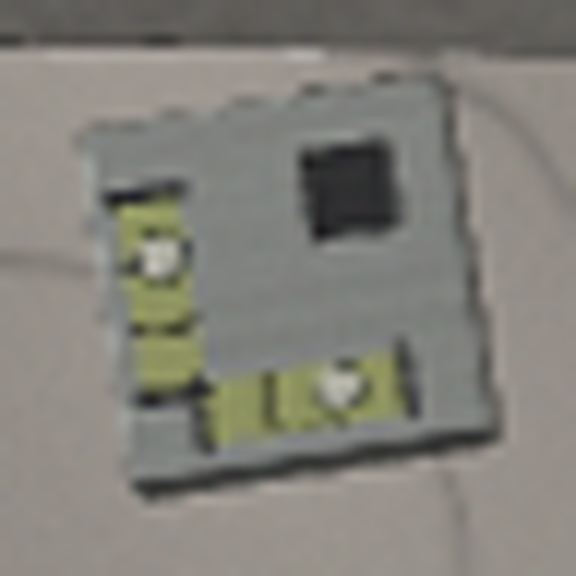

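The level (12× crop) shows end caps mid-points at about (159,292) for the x vial and (305,399) for the y vial. The bubbles sit at (158,258) and (340,384), about 8–9 mm off, so saturated. I'm advancing gently.

```bash
cat > b.py <<'E'
from h import *
from scipy.ndimage import map_coordinates as mc
C=cam('top')
def meas(im):
    B=im[...,2].astype(float); out=[]
    for a,b in (((145,192),(173,392)),((203,420),(408,378))):
        a=(np.array(a)+.5)/12-.5+[272,108]; b=(np.array(b)+.5)/12-.5+[272,108]
        d=b-a; L=np.hypot(*d); n=np.array([-d[1],d[0]])/L; s=np.linspace(.1,.9,161)
        pr=np.mean([mc(B,[(a[1]+s*d[1]+k*n[1]),(a[0]+s*d[0]+k*n[0])],order=1) for k in np.linspace(-1,1,9)],0)
        w=np.clip(pr-(np.percentile(pr,35)+pr.max())/2,0,None); c=(w*s).sum()/w.sum()-.5
        P=np.linalg.norm(plane(C,*a,.057)-plane(C,*b,.057)); out.append(round(1000*c*P,1))
    return out  # x vial: negative = toward +x ; y vial: positive = toward -y
if __name__=='__main__':
    import sys
    if len(sys.argv)>1: print(meas(np.load(sys.argv[1])))
    else:
        print(meas(manip.read_camera('top')),meas(manip.read_camera('top'))); s=manip.get_state(); print(s['time'],s['ee_pos'].round(4),s['ft_force'].round(1))
E
python3 b.py pics/t2.npy; python3 b.py pics/top0.npy
python3 -m crank '[[-0.6,-3,0,0,0],[-0.6,-3,0,0,0],[-0.6,-3,0,0,0],[-0.6,-1,0,0,0],[-0.6,0,0,0,0]]'
python3 -m crank '[[-0.6,-3,0,0,0],[-0.6,-3,0,0,0],[-0.6,-3,0,0,0],[-0.6,-1,0,0,0],[-0.6,0,0,0,0]]'
```

```text
[np.float64(-8.6), np.float64(8.0)]
[np.float64(-8.6), np.float64(8.0)]
time: 7.55
ee_pos: [0.5311, 0.1707, 0.0043]
tool_rot: [-3.141, -0.003, 3.123]
ft_force: [-5.6, 0.8, 3.3]
gripper_width: 0.0344
finger_force: 60.6
time: 7.97
ee_pos: [0.5411, 0.1705, 0.0043]
tool_rot: [-3.141, -0.003, 3.123]
ft_force: [-5.9, -0.5, 4.0]
gripper_width: 0.0341
finger_force: 60.6
```

```bash
python3 -m crank '[[-0.6,-3,0,0,0],[-0.6,-3,0,0,0],[-0.6,-3,0,0,0],[-0.6,-3,0,0,0],[-0.6,0,0,0,0],[-0.6,0,0,0,0]]'
python3 -m crank '[[-0.6,-3,0,0,0],[-0.6,-3,0,0,0],[-0.6,-3,0,0,0],[-0.6,-1,0,0,0],[-0.6,0,0,0,0],[-0.6,0,0,0,0]]'
python3 b.py
python3 -m crank '[[-0.6,-2,0,0,0],[-0.6,-2,0,0,0],[-0.6,-2,0,0,0],[-0.6,0,0,0,0],[-0.6,0,0,0,0]]'
python3 b.py
```

```text
time: 8.47
ee_pos: [0.5534, 0.1703, 0.0043]
tool_rot: [-3.141, -0.003, 3.123]
ft_force: [-4.7, -0.1, 2.3]
gripper_width: 0.0348
finger_force: 60.6
time: 8.97
ee_pos: [0.5631, 0.1701, 0.0043]
tool_rot: [-3.141, -0.003, 3.123]
ft_force: [-6.4, 0.5, 3.3]
gripper_width: 0.0346
finger_force: 60.6
[np.float64(-7.0), np.float64(8.3)] [np.float64(-6.6), np.float64(7.2)]
9.0667 [0.5631 0.1701 0.0043] [-5.9  0.7  3.2]
time: 9.48
ee_pos: [0.569, 0.17, 0.0043]
tool_rot: [-3.141, -0.003, 3.123]
ft_force: [-6.2, 0.2, 3.3]
gripper_width: 0.0342
finger_force: 60.6
[np.float64(-4.6), np.float64(5.1)] [np.float64(-4.7), np.float64(4.5)]
9.5833 [0.569  0.17   0.0043] [-6.6  0.7  3. ]
```

```bash
python3 -m crank '[[-0.6,-2,0,0,0],[-0.6,-2,0,0,0],[-0.6,0,0,0,0],[-0.6,0,0,0,0],[-0.6,0,0,0,0],[-0.6,0,0,0,0],[-0.6,0,0,0,0],[-0.6,0,0,0,0],[-0.6,0,0,0,0],[-0.6,0,0,0,0]]'
python3 -m crank '[[-0.6,0,0,0,0],[-0.6,0,0,0,0],[-0.6,0,0,0,0],[-0.6,0,0,0,0],[-0.6,0,0,0,0],[-0.6,0,0,0,0]]'
python3 b.py
```

```text
time: 10.42
ee_pos: [0.5729, 0.1699, 0.0043]
tool_rot: [-3.141, -0.003, 3.123]
ft_force: [-6.6, 0.4, 2.9]
gripper_width: 0.0346
finger_force: 60.7
time: 10.92
ee_pos: [0.5729, 0.1699, 0.0043]
tool_rot: [-3.141, -0.003, 3.123]
ft_force: [-6.9, -0.7, 4.3]
gripper_width: 0.0343
finger_force: 60.7
[np.float64(-2.8), np.float64(3.3)] [np.float64(-2.7), np.float64(3.3)]
11.0167 [0.5729 0.17   0.0043] [-6.6  0.7  3.5]
```

```bash
python3 -m crank '[[-0.6,-2,0,0,0],[-0.6,-2,0,0,0],[-0.6,-1,0,0,0],[-0.6,0,0,0,0],[-0.6,0,0,0,0],[-0.6,0,0,0,0],[-0.6,0,0,0,0],[-0.6,0,0,0,0],[-0.6,0,0,0,0],[-0.6,0,0,0,0]]'
python3 -m crank '[[-0.6,0,0,0,0],[-0.6,0,0,0,0],[-0.6,0,0,0,0],[-0.6,0,0,0,0],[-0.6,0,0,0,0]]'
python3 b.py
```

```text
time: 11.85
ee_pos: [0.5774, 0.1698, 0.0043]
tool_rot: [-3.141, -0.004, 3.123]
ft_force: [-9.1, -0.1, 5.3]
gripper_width: 0.0344
finger_force: 60.8
time: 12.27
ee_pos: [0.5774, 0.1699, 0.0043]
tool_rot: [-3.141, -0.004, 3.123]
ft_force: [-8.5, 0.9, 4.7]
gripper_width: 0.0347
finger_force: 60.8
[np.float64(-2.0), np.float64(1.6)] [np.float64(-2.0), np.float64(1.6)]
12.3667 [0.5774 0.1698 0.0043] [-9.2  0.6  4.7]
```

Force is starting to rise with the bubbles nearly centred. I'll let go (the wedge is self-locking) and look at the level closely before deciding on the last bit.

```bash
python3 -m crank '[[-0.4,0,0,0,0],[-0.1,0,0,0,0],[0.1,0,0,0,0],[0.2,0,0,0,0],[0.2,0,0,0,0],[0.2,0,0,0,0],[0.2,0,0,0,0]]'
python3 b.py
python3 -m crank '[[0.2,0,0,-10,0],[0.2,0,0,-25,0],[0.2,0,0,-35,0],[0.2,0,0,-35,0],[0.2,0,0,-35,0],[0.2,0,0,-25,0],[0.2,0,0,0,0],[0.2,0,0,0,0]]'
python3 b.py
python3 - <<'E'
from h import *
C=cam('top'); print(plane(C,272+280/12,108+280/12,.056), manip.get_state()['ee_pos'])
E
```

```text
time: 12.95
ee_pos: [0.58, 0.1701, 0.0046]
tool_rot: [-3.142, 0.0, 3.122]
ft_force: [-0.1, 0.4, -0.1]
gripper_width: 0.0511
finger_force: 0.0
[np.float64(-1.9), np.float64(1.6)] [np.float64(-1.9), np.float64(1.6)]
13.05 [0.5798 0.1701 0.0046] [-0.  -0.5 -0. ]
time: 13.72
ee_pos: [0.5807, 0.1704, 0.172]
tool_rot: [3.14, 0.004, 3.122]
ft_force: [0.3, -0.1, -1.0]
gripper_width: 0.0511
finger_force: 0.0
[np.float64(-2.0), np.float64(1.7)] [np.float64(-1.9), np.float64(1.6)]
13.8167 [0.5793 0.17   0.1693] [-0.4 -0.  -1.3]
[0.78235323 0.06449557 0.056     ] [0.57931933 0.16995799 0.16928438]
```

```bash
python3 -m crank '[[0.2,-15,-8,0,0],[0.2,-30,-17,0,0],[0.2,-33,-19,0,0],[0.2,-33,-19,0,0],[0.2,-33,-19,0,0],[0.2,-25,-14,0,0],[0.2,-12,-7,0,0],[0.2,0,0,0,0],[0.2,0,0,0,0],[0.2,0,0,0,0]]'
python3 - <<'E'
from h import *
im,C=shot('wrist','w3'); print(manip.get_state()['ee_pos'])
u,v=proj(C,(.782,.064,.056)).astype(int); print(u,v)
a=im[max(v-75,0):v+75,max(u-75,0):u+75]; print(max(u-75,0),max(v-75,0),a.shape)
cv2.imwrite('pics/lv2.png',cv2.resize(a[...,::-1],None,fx=4,fy=4,interpolation=cv2.INTER_CUBIC))
E
```

```text
time: 14.65
ee_pos: [0.7576, 0.0641, 0.1684]
tool_rot: [-3.141, -0.003, 3.123]
ft_force: [0.5, 0.6, 0.6]
gripper_width: 0.0512
finger_force: 0.0
[0.75762285 0.06438797 0.16904121]
321 218
246 143 (150, 150, 3)
```

View pics/lv2.png

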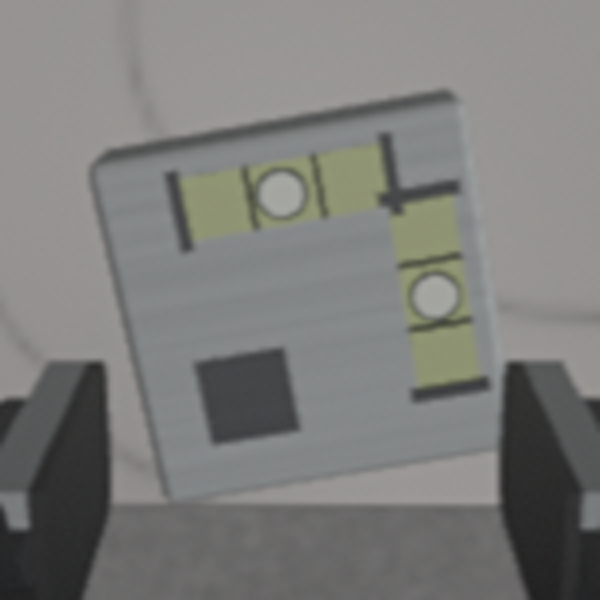

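The close view shows both bubbles wholly between their lines. The y vial's lines are at (250,198) and (319,186) with the bubble at (281,194), about 0.8 mm off. The x vial's lines are at (430,260) and (441,324) with the bubble at (435,296), about 1 mm off. The force had begun to rise, so this is the place to stop. I'm retreating and checking that the plate and the rest stayed put.

```bash
python3 -m crank '[[0.2,5,0,-15,0],[0.2,15,0,-20,0],[0.2,30,0,-15,0],[0.2,35,0,0,0],[0.2,35,0,0,0],[0.2,35,0,0,0],[0.2,35,0,0,0],[0.2,35,0,0,0],[0.2,35,0,0,0],[0.2,15,0,0,0]]'
python3 -m crank '[[0.2,0,-20,0,0],[0.2,0,-38,0,0],[0.2,0,-38,0,0],[0.2,0,-38,0,0],[0.2,0,-38,0,0],[0.2,0,-20,0,0],[0.2,0,0,0,0],[0.2,0,0,0,0]]'
python3 b.py
python3 - <<'E'
from h import *
t,C=shot('top','t9'); s,_=shot('scene','s9')
for n,a,b in(('top',np.load('pics/top0.npy'),t),('scene',np.load('pics/scene0.npy'),s)):
    d=(cv2.absdiff(a,b).max(2)>30).astype(np.uint8); N,l,st,_=cv2.connectedComponentsWithStats(d); print(n,st[1:][st[1:,4]>6].tolist())
g0=cv2.cvtColor(np.load('pics/top0.npy'),cv2.COLOR_RGB2GRAY).astype(np.float32);g1=cv2.cvtColor(t,cv2.COLOR_RGB2GRAY).astype(np.float32)
print('plate shift px',cv2.phaseCorrelate(g0[105:190,262:372].copy(),g1[105:190,262:372].copy()))
cv2.imwrite('pics/m9.png',np.hstack([cv2.resize(t[100:260,190:430],(720,480))])[...,::-1])
E
```

```text
time: 15.53
ee_pos: [0.4783, 0.0694, 0.2202]
tool_rot: [-3.142, -0.001, 3.124]
ft_force: [0.6, 0.0, 0.4]
gripper_width: 0.0511
finger_force: 0.0
time: 16.2
ee_pos: [0.4792, -0.1232, 0.2198]
tool_rot: [3.142, 0.0, 3.121]
ft_force: [-0.5, 0.4, 0.5]
gripper_width: 0.051
finger_force: 0.0
[np.float64(-2.0), np.float64(1.7)] [np.float64(-2.0), np.float64(1.7)]
16.3 [ 0.4795 -0.122   0.2198] [-1.2  1.1  0.1]
top [[253, 111, 8, 1, 8], [338, 113, 16, 1, 16], [280, 123, 4, 4, 8], [282, 127, 6, 9, 30], [283, 138, 8, 8, 19], [294, 138, 9, 6, 27], [293, 157, 24, 13, 38], [301, 161, 129, 239, 18072], [287, 171, 5, 13, 18], [304, 175, 4, 3, 7], [354, 176, 1, 7, 7], [248, 183, 1, 7, 7], [294, 186, 17, 4, 17], [268, 193, 16, 1, 16], [253, 194, 13, 16, 140], [301, 194, 18, 1, 18], [0, 321, 143, 79, 8153], [308, 379, 43, 21, 330], [190, 384, 102, 16, 1215], [299, 385, 12, 9, 42], [341, 384, 9, 8, 55]]
scene [[166, 0, 5, 5, 14], [177, 0, 110, 200, 10318], [324, 0, 39, 64, 1434], [221, 111, 5, 4, 10], [347, 190, 25, 13, 124], [373, 200, 4, 4, 7], [343, 228, 7, 1, 7], [380, 235, 5, 4, 11], [226, 237, 21, 32, 329], [366, 236, 5, 5, 13], [362, 241, 6, 4, 8], [373, 245, 9, 9, 25], [360, 246, 24, 15, 60], [314, 252, 79, 38, 125]]
plate shift px ((0.3804620067236897, -0.4661170416914331), 0.9138084860201235)
```

View pics/m9.png

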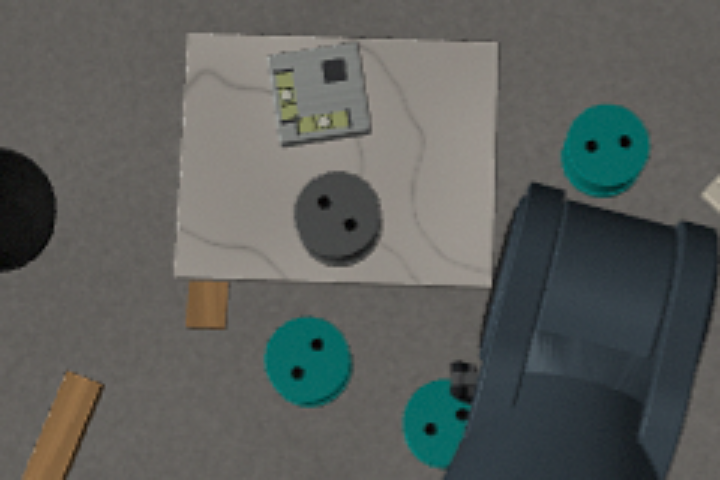

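The wedge sits under the front-left corner with about 40 mm of heel outside. The plate's apparent shift of about 0.5 px fits its rotation to level, nothing else moved, and the arm is clear.

```bash
python3 -c "
from rig import manip; print(manip.sign_off())"
```

```text
the job is handed in; nothing more can be done
None
```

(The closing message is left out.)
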